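# Lay out the goldsmith's soldering place

### The job

Lay the soldering brick flat on the middle of the turntable with its long side pointing towards the bench pin, and lay the wider of the two silver rings flat on the middle of the brick. Set the white dish upright on the bench midway between the turntable and the bench pin, and stand the metal canister straight behind the dish (on the side away from the robot) with a finger's width, about 20 mm, of gap between them. Leave the narrow ring, the screwdriver and the bottle where they are.

Things in the scene. Friction and masses are not known exactly. Their poses are not given: they have to be found in the camera images.
- turntable: Fixed soldering turntable: round dark steel stand, disc 130 mm across with a flat 122 mm cork top 40 mm above the bench. It does not turn or move. Origin on its axis at bench height, z up; its y axis lies along the line joining it and the bench pin (either way round), its x axis points away from the robot within 0.08 rad of the robot's straight ahead. It stands left or right, the bench pin on the other side, 420 mm between their centres.
- bench_pin: Fixed flat dark wooden bench pin: board about 130 mm (x) by 60 mm (y), 18 mm thick, lying on the bench with a V notch towards the robot. Origin at the centre of its underside, z up.
- brick: Loose cream soldering brick, 90 mm (its x) by 54 mm (its y), 28 mm high, 80 to 170 g. At the start it lies on the bench with its long side roughly towards the robot (within 0.5 rad). Origin at the centre of its underside, z up.
- dish: Loose round white ceramic dish, open above, 60 mm across outside with near-vertical sides, 24 mm high, wall 3.5 mm, 60 to 130 g. Origin at the centre of its underside, z up.
- canister: Loose closed metal canister, upright, 46 mm across, with a 48 mm lid over its topmost 14 mm, 60 mm high in all, 100 to 210 g. Origin at the centre of its underside, z up.
- ring_wide: The wider silver ring, lying flat: 40 mm outside, 30 mm inside, 12 mm high, 25 g. Origin at the centre of its underside, z up.
- ring_narrow: The narrower silver ring, lying flat: 24 mm outside, 16 mm inside, 12 mm high. Not wanted: to be left alone. Origin at the centre of its underside, z up.
- screwdriver: Bystander: screwdriver 170 mm long lying on the bench at one side of the work. To be left alone. Its x axis runs from handle to tip.
- bottle: Bystander: small brown glass bottle, 30 mm across, 75 mm high, standing at the other side of the work. To be left alone. Origin at the centre of its underside, z up.
Not all that is in view belongs to the job. What is shaped like the ring_wide but purple is not meant.

How it is judged:
At the end, for the whole second after the job is handed in: At rest: brick level on turntable, 12 mm off centre at most, within 0.2 rad of the line to the pin; wide ring flat on brick, within 11 mm; dish within 14 mm of midway, 16 mm of the line; canister upright, 45 mm or more behind the line, 60 to 89 mm from dish (centres), under 250 mm from both (horizontal distance between brick and turntable below 0.012 m and z of brick in the frame of turntable between 0.036 and 0.045 m and angle between each of brick, ring_wide, dish, canister's own z axis and vertical below 0.1 rad and angle between the x axis of brick and the y axis of turntable, either way round below 0.2 rad and horizontal distance between ring_wide and brick below 0.011 m and z of ring_wide in the frame of brick between 0.025 and 0.032 m and horizontal distance between dish and turntable below 0.224 m and horizontal distance between dish and bench_pin below 0.224 m and x of dish in the frame of turntable between -0.016 and 0.016 m and height (world z) of each of dish, canister below 0.006 m and horizontal distance between canister and dish between 0.06 and 0.089 m and x of canister in the frame of turntable above 0.045 m and horizontal distance between canister and turntable below 0.25 m and horizontal distance between canister and bench_pin below 0.25 m and linear speed of each of brick, ring_wide, dish, canister below 0.01 m/s and angular speed of each of brick, ring_wide, dish, canister below 0.1 rad/s); the robot touches nothing.
It fails at once if the narrow ring was disturbed (moved over 20 mm) (distance of ring_narrow from where it was at the start of the episode above 0.02 m).
It fails at once if the screwdriver was disturbed (moved over 20 mm) (distance of screwdriver from where it was at the start of the episode above 0.02 m).
It fails at once if the bottle was disturbed (moved over 20 mm) (distance of bottle from where it was at the start of the episode above 0.02 m).
It also fails if it takes over 99 s, if anything falls off the work surface, if the arm or the gripper's body presses on something with over 40 N, if the wrist force passes 120 N, or if a joint passes its speed limit or range.

### The arm

A 7-joint arm with a two-finger parallel gripper is mounted at the origin on the work surface. World frame = base frame: x ahead of the robot, y to its left, z up, the work surface at z = 0. Lengths are in m, angles in rad, forces in N, time in s.
With the tool pointing down it reaches from about 0.4 to 0.85 m from the base axis. Payload 4.5 kg.
Tool frame: the origin (TCP) lies between the finger pads; the fingertips stand 19 mm ahead of it and the grasp point (between the pads) is the TCP (r.tips_ahead is the distance from the TCP to the fingertips, in m); z points along the fingers, y is the line along which they close (so a half turn about z gives the same grasp; the last joint's range is limited). The gripper opens to 88 mm and grips with 3 to 60 N. Pads are 18 mm wide; open, the fingers measure 123 mm over their backs; the gripper's body (75 mm by 187 mm) begins 45 mm behind the grasp point.
Start: joints at [-1.107, 0.689, -0.195, 1.565, 0.157, 0.902, -0.215], TCP at [0.26, 0.568, 0.258] pointing down, gripper open.
Joint ranges: [-3.01, 3.01], [-0.46, 2.08], [-1.47, 1.51], [0.13, 2.56], [-1, 4.14], [0.04, 2.09], [-2.66, 2.66]. Speed limits (rad/s): [2.57, 2.57, 3.14, 3.14, 3.14, 3.14, 3.14].

### API

Orientations are given as a unit quaternion [x, y, z, w].
In Python, from plant import r, cams, models gives the robot as it stands. The module is installed in compiled form; this text tells all that it offers.
- The arm moves only by the tool jog_arm, never from a script. Its arguments are lists of equal length, an entry for each row: "turn": the turn, a rotation vector about the tool's x, y, z in rad, a list of three; "translation": the shift along the tool's x, y, z in m, a list of three; "grip": the closure, from 0 (fully open) to 1 (shut). In form: {"turn": [[ax, ay, az], ...], "translation": [[tx, ty, tz], ...], "grip": [grip, ...]}. A call has 1 to 20 rows; each row is the pose to reach, as a shift and turn from the pose commanded when the call began, along the tool's axes at that moment; what a row does not reach only later rows make up. A row lasts 1/8 s, in which the tool goes at most 62.5 mm and 10.7 degrees, less where a joint would pass 70% of its speed; a pose out of reach is approached as far as the arm can. A call with a gripper value outside its range is refused whole. The fingers move at their own pace and stop on an object; "force" is the grip in N (left out, the last holds). Time passes only in rows, so rows that repeat a pose let the fingers close. It gives the time, the measured TCP pose, the force, the opening and the grip force at its end, in the units of the state.
- r.get_state(): the state, without advancing time (a new reading comes with each control period).
- cams.snapshot(name): name is "side" or "top"; returns the picture (400x640x3 uint8, red, green, blue); there is no depth.
- cams.camera_params(name): a dict with "fx", "fy", "cx", "cy" (pixels), "eye" and "orientation" of the camera in the world. Camera axes: x right, y up, looking along -z (the intrinsics and any distortion apply to the point x, -y, -z); pixel columns grow to the right and rows downward; lengths in m; the calibration is good to about 2 mm. A picture is of the moment at which its call begins. camera_params takes no time and is no camera call.
- r.finish_job(): hands the job in; it is judged then, once.
Trained networks look in the newest picture that a camera, given by its name, has taken for a name from the list of things; names that differ only in an ending like _2 or _b are one class to them, and where a whole thing is asked for, a point or a joint stands for the part that bears it (a point fixed in the world has none). Each returns a list of dicts, best first, with "p" (0 to 1); they miss things now and then, are a little off and sometimes report something else, mostly with a low value. They report only what shows in the picture. A call takes as long as a camera call. They do not tell look-alikes from the thing itself.
- models.find_in(camera, name): "position" ([x, y, z] in m, in world coordinates, good to about 4 mm: the middle of the surface that is visible of it).
- models.masks_of(camera, name): "pixels" (400x640 bool, what is visible of it).
- models.place_of(camera, name): "position" ([x, y, z] in m, in world coordinates, good to about 4 mm: a listed point, or the origin of a listed thing).
The state is a dict: "clock": time; "q": joint angles; "qd": joint speeds; "joint_torque": joint torques, N m; "tool_pos": TCP position; "eef_rot": TCP orientation; "contact_force": force on the tool from outside, world axes, zero at the start; "moment": the same for the moment, N m; "opening": opening from 0.0 (shut) to 1.0 (fully open); "finger_force": force on a finger pad.
Only numpy, scipy, OpenCV 4.12 (cv2) and the standard library are available. Lean on these libraries where they do the work, as an engineer would, in place of code of your own. Each camera call takes 0.05 s, during which the arm holds its last target. There are 200 camera calls.

## Working session

There is one attempt and no reset: what is moved stays moved. The work goes in short steps, Python scripts to look and compute and a tool call to move; the robot and the scene stay as the last step left them, time stands still between calls to the robot, and variables do not carry over. Pictures are saved under pics/ and viewed, at most 14 in all, crops included, and the job is handed in when it is done.

Besides the shell and the picture viewer there is one more tool, called after "Request:" as name(argument=value, ...) on one line, values as JSON. jog_arm: Moves the arm, as the interface text tells. Its arguments: {"type":"object","properties":{"turn":{"type":"array"},"translation":{"type":"array"},"grip":{"type":"array"},"force":{"type":"number"}},"required":["turn","translation","grip"]}

```bash
mkdir -p pics
cat > h.py <<'E'
import numpy as np, cv2
from scipy.spatial.transform import Rotation as R
from plant import r, cams, models
def snap(name,fn):
    im=cams.snapshot(name); cv2.imwrite('pics/'+fn,im[:,:,::-1]); return im
def ray(name,u,v):
    c=cams.camera_params(name); d=np.array([(u-c['cx'])/c['fx'],-(v-c['cy'])/c['fy'],-1.])
    return np.array(c['eye']),R.from_quat(c['orientation']).apply(d)
def at(name,u,v,z):
    e,d=ray(name,u,v); return e+d*(z-e[2])/d[2]
E
python3 - <<'E'
from h import *
for c in ('side','top'):
    snap(c,c+'0.png'); print(c,cams.camera_params(c))
    for n in ['turntable','bench_pin','brick','dish','canister','ring_wide','ring_narrow','screwdriver','bottle']:
        print(n,[(np.round(d['position'],3).tolist(),round(d['p'],2)) for d in models.place_of(c,n)])
print(r.get_state())
E
```

```text
side {'fx': 434.2201538727332, 'fy': 434.2201538727332, 'cx': 315.6151369246511, 'cy': 198.19670300030708, 'eye': array([-0.00327249, -0.74598937,  0.81922882]), 'orientation': array([ 0.38807328, -0.11328031, -0.2698147 ,  0.87393749])}
turntable [([0.631, 0.238, -0.0], 0.71)]
bench_pin [([0.615, -0.182, 0.003], 0.72), ([0.435, -0.16, 0.004], 0.26)]
brick [([0.43, 0.001, 0.002], 0.87)]
dish [([0.428, -0.304, -0.002], 0.94)]
canister [([0.442, 0.161, -0.002], 0.55)]
ring_wide [([0.438, -0.159, 0.003], 0.72), ([0.504, -0.084, 0.003], 0.68), ([0.352, -0.168, 0.001], 0.6)]
ring_narrow [([0.434, 0.307, 0.008], 0.46)]
screwdriver [([0.521, -0.456, -0.007], 0.59)]
bottle [([0.532, 0.456, 0.0], 0.51)]
top {'fx': 413.6926525821061, 'fy': 413.6926525821061, 'cx': 321.18477824940345, 'cy': 200.74589017031724, 'eye': array([ 2.74926489e-01, -8.16409401e-04,  1.07750632e+00]), 'orientation': array([ 0.07881185, -0.07255975, -0.67260567,  0.73220583])}
turntable [([0.632, 0.24, 0.004], 0.68)]
bench_pin [([0.614, -0.18, 0.0], 0.62)]
brick [([0.436, -0.0, -0.005], 0.92)]
dish [([0.428, -0.305, -0.0
[... 349 characters left out ...]
lock': 1.0, 'q': array([-1.10717907,  0.68905208, -0.19460327,  1.56532918,  0.15730136,
        0.90248164, -0.21509453]), 'qd': array([ 0.00221487,  0.00115912, -0.00014332, -0.00032463,  0.00076452,
       -0.00102893,  0.00099393]), 'joint_torque': array([ 2.04796146e-05, -5.27498102e+01, -1.26701798e+00, -1.53744328e+01,
       -5.20373695e-02, -6.22128209e-04,  1.22792332e-05]), 'tool_pos': array([0.26042253, 0.56817698, 0.25776493]), 'eef_rot': array([2.13241160e-01, 9.76999593e-01, 5.64343725e-05, 6.41084401e-06]), 'contact_force': array([-0.5384305 ,  0.58984821, -0.16192137]), 'moment': array([0.07513743, 0.05903647, 0.07094471]), 'finger_force': 0.0, 'opening': 0.9960772803661605}
```

View pics/top0.png

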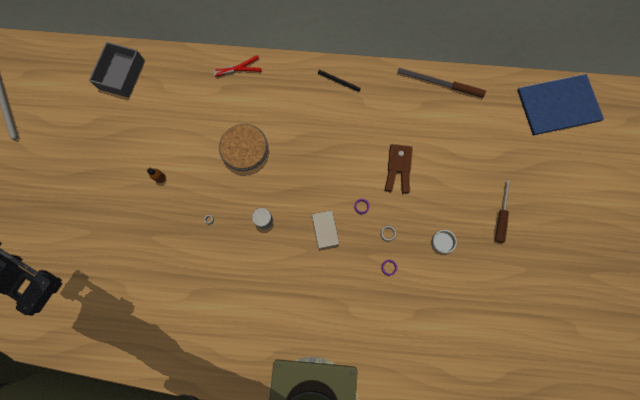

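View pics/side0.png

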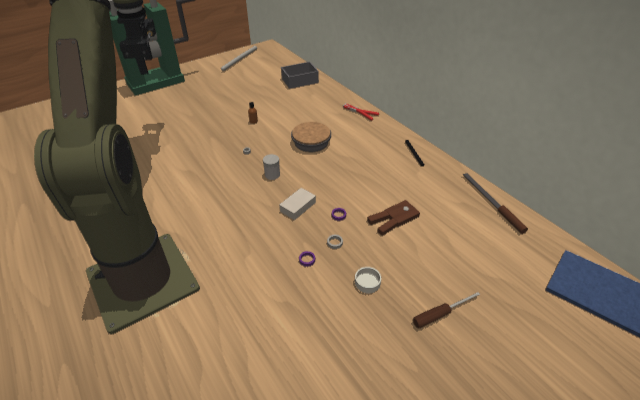

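The wide silver ring is at top (388,233). It could be confused with the purple rings at (361,206) and (389,267), or the narrow silver ring at (209,219). The other things are the brick (326,230), dish (444,242), canister (262,218), turntable (243,148) and pin (399,168). Next I'll check the ring in a crop and measure.

Run:
```python
from h import *
im=cams.snapshot('top')
cv2.imwrite('pics/c1.png',cv2.resize(im[180:290,180:460,::-1],None,fx=2.8,fy=2.8,interpolation=cv2.INTER_CUBIC))
zt={'turntable':.04,'brick':.028,'bench_pin':.018,'ring_wide':.012,'canister':.06,'dish':.024}
for n,z in zt.items():
    for d in models.masks_of('top',n):
        v,u=np.nonzero(d['pixels'])
        P=np.array([at('top',a,b,z)[:2] for a,b in zip(u,v)],np.float32)
        c,s,a=cv2.minAreaRect(P); print(n,round(d['p'],2),(round(u.mean()),round(v.mean())),np.round(c,3),np.round(s,3),round(a,1),'mean',P.mean(0).round(3))
        if n=='brick':
            # white top face only
            m=d['pixels']; g=im.sum(2); print(np.percentile(g[m],[5,25,50,75,95]))
            t=m&(g>0.88*np.percentile(g[m],75)); v,u=np.nonzero(t)
            P=np.array([at('top',a,b,z)[:2] for a,b in zip(u,v)],np.float32); print(cv2.minAreaRect(P),P.mean(0))
```

```text
turntable 0.84 (243, 147) [0.628 0.237] [0.122 0.125] 4.9 mean [0.628 0.235]
brick 0.66 (325, 229) [0.431 0.002] [0.093 0.055] 16.3 mean [0.43  0.002]
[337.7 438.  441.  444.  447. ]
((0.4316571354866028, 0.0018661059439182281), (0.08806481212377548, 0.052020564675331116), 16.160429000854492) [0.43115056 0.00179095]
brick 0.4 (157, 175) [0.537 0.457] [0.054 0.027] 61.6 mean [0.536 0.456]
[ 61.8  84.  100.  141.  165.6]
((0.5397481918334961, 0.45420408248901367), (0.02688548155128956, 0.044284310191869736), 0.3358291983604431) [0.5384899 0.4580274]
bench_pin 0.6 (399, 166) [ 0.613 -0.182] [0.064 0.132] 88.2 mean [ 0.619 -0.181]
ring_wide 0.51 (389, 267) [ 0.349 -0.168] [0.039 0.039] 81.7 mean [ 0.349 -0.168]
ring_wide 0.47 (359, 210) [ 0.491 -0.082] [0.03  0.011] 60.3 mean [ 0.49  -0.082]
canister 0.67 (262, 218) [0.44 0.16] [0.056 0.044] 50.5 mean [0.44 0.16]
canister 0.17 (209, 220) [0.424 0.294] [0.019 0.011] 85.4 mean [0.424 0.292]
dish 0.98 (444, 241) [ 0.426 -0.302] [0.056 0.064] 4.9 mean [ 0.425 -0.302]
```

View pics/c1.png

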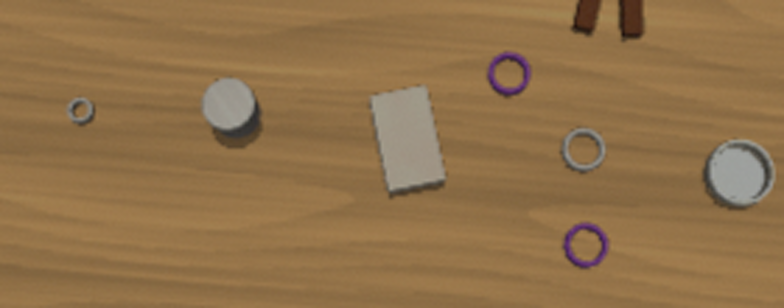

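The crop at ring pixel (583,150) confirms it is the wide ring: silver, not purple, and larger than the narrow ring at (80,110). The brick is at (0.432,0.001), yaw 16°. The turntable is at (0.631,0.238), and the pin at (0.614,-0.181) is 0.42 m from it, which matches the given distance.

```bash
cat >> h.py <<'E'
def go(x,y,z,yaw):
    s=r.get_state(); T=R.from_quat(s['eef_rot'])
    a=np.deg2rad(yaw)  # tool y direction in world
    ty=np.array([np.cos(a),np.sin(a),0]); tz=np.array([0,0,-1.]); G=R.from_matrix(np.c_[np.cross(ty,tz),ty,tz])
    print(round(s['clock'],1),'turn',(T.inv()*G).as_rotvec().round(3),'trans',T.inv().apply(np.array([x,y,z])-s['tool_pos']).round(4),'pos',s['tool_pos'].round(4),'open',round(s['opening'],3))
E
python3 -c "
from h import *
go(.432,.001,.15,-73.8)"
```

```text
1.4 turn [-0.    -0.     2.429] trans [-0.3923 -0.4441  0.1077] pos [0.2604 0.5682 0.2577] open 1.003
```

Request:
jog_arm(turn=[[0, 0, 2.429], [0, 0, 2.429], [0, 0, 2.429], [0, 0, 2.429], [0, 0, 2.429], [0, 0, 2.429], [0, 0, 2.429], [0, 0, 2.429], [0, 0, 2.429], [0, 0, 2.429], [0, 0, 2.429], [0, 0, 2.429], [0, 0, 2.429], [0, 0, 2.429], [0, 0, 2.429], [0, 0, 2.429], [0, 0, 2.429], [0, 0, 2.429]], translation=[[-0.392, -0.444, 0.108], [-0.392, -0.444, 0.108], [-0.392, -0.444, 0.108], [-0.392, -0.444, 0.108], [-0.392, -0.444, 0.108], [-0.392, -0.444, 0.108], [-0.392, -0.444, 0.108], [-0.392, -0.444, 0.108], [-0.392, -0.444, 0.108], [-0.392, -0.444, 0.108], [-0.392, -0.444, 0.108], [-0.392, -0.444, 0.108], [-0.392, -0.444, 0.108], [-0.392, -0.444, 0.108], [-0.392, -0.444, 0.108], [-0.392, -0.444, 0.108], [-0.392, -0.444, 0.108], [-0.392, -0.444, 0.108]], grip=[0, 0, 0, 0, 0, 0, 0, 0, 0, 0, 0, 0, 0, 0, 0, 0, 0, 0], force=20)

```text
clock: 3.6
tool_pos: [0.4317, 0.0012, 0.1497]
eef_rot: [0.99, 0.141, 0.0, -0.0]
contact_force: [0.0, 0.5, 0.1]
opening: 0.999
finger_force: 0.0
```

```bash
python3 -c "
from h import *
go(.432,.001,.024,-73.8);print(r.get_state()['q'])
snap('side','s2.png')"
```

```text
3.6 turn [-0. -0.  0.] trans [0.0002 0.0003 0.1257] pos [0.4317 0.0012 0.1497] open 0.999
[-0.23391425  0.67611605  0.19948187  2.24252099 -0.49707636  0.26337113
 -0.88256794]
```

View pics/s2.png

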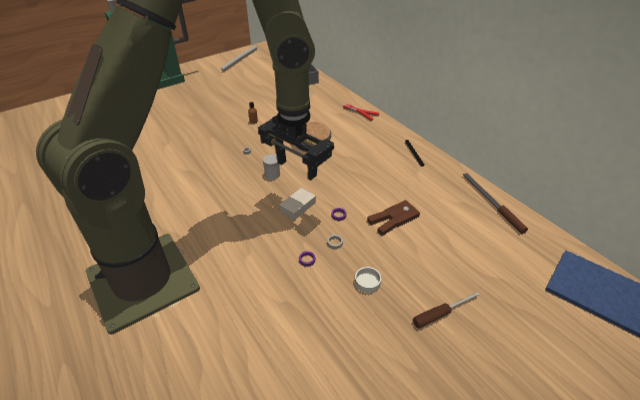

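The view shows the open fingers at (281,152) and (313,172), directly above the brick at (298,203) and in line with its long side. I'll descend, grip and lift.

Request:
jog_arm(turn=[[0, 0, 0], [0, 0, 0], [0, 0, 0], [0, 0, 0], [0, 0, 0], [0, 0, 0], [0, 0, 0], [0, 0, 0], [0, 0, 0], [0, 0, 0], [0, 0, 0], [0, 0, 0], [0, 0, 0], [0, 0, 0], [0, 0, 0]], translation=[[0, 0, 0.05], [0, 0, 0.09], [0, 0, 0.115], [0, 0, 0.126], [0, 0, 0.126], [0, 0, 0.126], [0, 0, 0.126], [0, 0, 0.126], [0, 0, 0.126], [0, 0, 0.126], [0, 0, 0.126], [0, 0, 0.11], [0, 0, 0.06], [0, 0, 0], [0, 0, 0]], grip=[0, 0, 0, 0, 0, 1, 1, 1, 1, 1, 1, 1, 1, 1, 1], force=20)

```text
clock: 5.52
tool_pos: [0.4329, 0.0, 0.153]
eef_rot: [0.99, 0.14, 0.003, 0.002]
contact_force: [-0.1, 0.4, -2.1]
opening: 0.61
finger_force: 19.9
```

```bash
python3 -c "
from h import *
go(.630,.238,.15,-2.3)"
```

```text
5.5 turn [ 0.008 -0.002 -1.249] trans [ 0.2554 -0.1738  0.0036] pos [0.4329 0.     0.153 ] open 0.61
```

Request:
jog_arm(turn=[[0, 0, -1.25], [0, 0, -1.25], [0, 0, -1.25], [0, 0, -1.25], [0, 0, -1.25], [0, 0, -1.25], [0, 0, -1.25], [0, 0, -1.25], [0, 0, -1.25], [0, 0, -1.25], [0, 0, -1.25]], translation=[[0.256, -0.174, 0.003], [0.256, -0.174, 0.003], [0.256, -0.174, 0.003], [0.256, -0.174, 0.003], [0.256, -0.174, 0.003], [0.256, -0.174, 0.003], [0.256, -0.174, 0.003], [0.256, -0.174, 0.003], [0.256, -0.174, 0.003], [0.256, -0.174, 0.003], [0.256, -0.174, 0.003]], grip=[1, 1, 1, 1, 1, 1, 1, 1, 1, 1, 1])

```text
clock: 6.9
tool_pos: [0.629, 0.2398, 0.1467]
eef_rot: [0.721, 0.693, 0.0, -0.0]
contact_force: [1.1, -0.1, -1.4]
opening: 0.613
finger_force: 19.9
```

```bash
python3 -c "
from h import *
go(.631,.238,.065,-2.3)
im=snap('side','s3.png'); cv2.imwrite('pics/s3c.png',cv2.resize(im[60:220,220:400,::-1],None,fx=3,fy=3))
print(models.place_of('side','brick'))"
```

```text
6.9 turn [-0.    -0.     0.002] trans [-0.0018  0.0021  0.0817] pos [0.629  0.2398 0.1467] open 0.613
[{'position': [0.6301, 0.2214, 0.1088], 'p': 0.83}]
```

View pics/s3c.png

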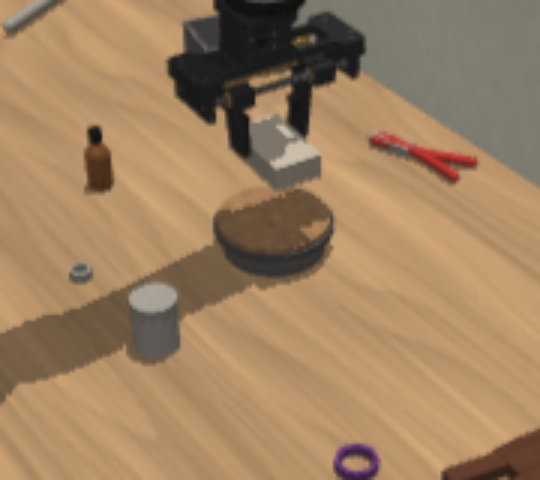

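The brick hangs level over the turntable, with its near end at crop (277-320,180). I'll check how far it is offset in the grip from that end edge.

```bash
python3 -c "
from h import *
for u,v,z in [(277,188,.123),(320,178,.123),(277,165,.151),(320,157,.151)]: print(at('side',220+u/3,60+v/3,z).round(4))
from h import *
cams.snapshot('top'); print(models.place_of('top','brick'),models.place_of('top','turntable'))
cams.snapshot('side');print(models.place_of('side','brick'))
m=models.masks_of('side','brick')[0]['pixels']; v,u=np.nonzero(m); i=v.argmax(); print(u[v==v.max()],v.max(),u.max(),v[u==u.max()])
m=(m*255).astype('uint8'); print(cv2.minAreaRect(np.c_[u,v].astype(np.float32)))
"
```

```text
[0.5951 0.1717 0.123 ]
[0.6401 0.1624 0.123 ]
[0.5936 0.1688 0.151 ]
[0.636  0.1569 0.151 ]
[{'position': [0.6306, 0.2259, 0.1102], 'p': 0.66}] [{'position': [0.6342, 0.2404, 0.0025], 'p': 0.78}, {'position': [0.4331, 0.3107, -0.0024], 'p': 0.74}]
[{'position': [0.6313, 0.2254, 0.1117], 'p': 0.57}, {'position': [0.4342, 0.3093, 0.0064], 'p': 0.16}]Traceback (most recent call last):
  File "<string>", line 7, in <module>
    m=models.masks_of('side','brick')[0]['pixels']; v,u=np.nonzero(m); i=v.argmax(); print(u[v==v.max()],v.max(),u.max(),v[u==u.max()])
      ~~~~~~~~~~~~~~~~~~~~~~~~~~~~~~~^^^
IndexError: list index out of range
```

```bash
python3 -c "
from h import *
a=cams.snapshot('side')[80:140,270:345];b=cams.snapshot('top')[85:160,200:275]
a=cv2.resize(a,(400,320),interpolation=cv2.INTER_CUBIC);b=cv2.resize(b,(320,320),interpolation=cv2.INTER_CUBIC)
cv2.imwrite('pics/c4.png',np.hstack([a,b])[:,:,::-1])
go(.631,.238,.065,-2.3)"
```

```text
7.4 turn [ 0.    -0.     0.002] trans [-0.0018  0.002   0.0817] pos [0.629  0.2398 0.1467] open 0.614
```

View pics/c4.png

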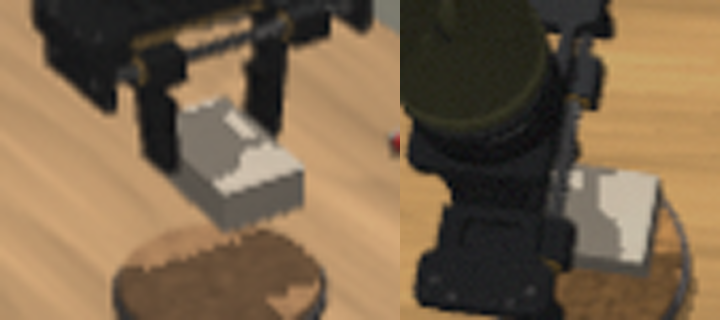

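```bash
cat >> h.py <<'E'
def tri(us,ut):
    A=[];b=[]
    for n,(u,v) in (('side',us),('top',ut)):
        e,d=ray(n,u,v); d/=np.linalg.norm(d); M=np.eye(3)-np.outer(d,d); A.append(M); b.append(M@e)
    x,res,*_=np.linalg.lstsq(np.vstack(A),np.hstack(b),rcond=None); print(x.round(4),res**.5)
E
python3 -c "
from h import *
s=lambda u,v:(270+u*75/400,80+v*60/320); t=lambda u,v:(200+(u-400)*75/320,85+v*75/320)
tri(s(225,192),t(645,264));tri(s(303,172),t(660,180)); tri(s(228,232),t(647,275))
"
```

```text
[0.5978 0.1784 0.1409] [0.00188466]
[0.6496 0.1768 0.1364] [0.0012885]
[0.6014 0.182  0.112 ] [0.00215223]
```

The brick slid in the grip: it hangs about 13 mm lower and about 14 mm towards -y, but still roughly level. So friction is low or the moves were too brisk. I'll squeeze harder, shift to compensate and lower gently.

Request:
jog_arm(turn=[[0, 0, 0], [0, 0, 0], [0, 0, 0], [0, 0, 0], [0, 0, 0], [0, 0, 0], [0, 0, 0], [0, 0, 0], [0, 0, 0], [0, 0, 0], [0, 0, 0], [0, 0, 0]], translation=[[0, 0, 0], [0, 0, 0], [0.004, 0.001, 0], [0.009, 0.002, 0], [0.013, 0.002, 0], [0.013, 0.002, 0.01], [0.013, 0.002, 0.022], [0.013, 0.002, 0.034], [0.013, 0.002, 0.046], [0.013, 0.002, 0.055], [0.013, 0.002, 0.06], [0.013, 0.002, 0.06]], grip=[1, 1, 1, 1, 1, 1, 1, 1, 1, 1, 1, 1], force=50)

```text
clock: 8.9
tool_pos: [0.6314, 0.2526, 0.0864]
eef_rot: [0.72, 0.694, -0.0, -0.0]
contact_force: [-0.4, 0.4, -2.3]
opening: 0.606
finger_force: 49.9
```

```bash
python3 -c "
from h import *
for c in ('side','top'):
    im=cams.snapshot(c); print([(np.round(d['position'],4),d['p']) for d in models.place_of(c,'brick')],[(np.round(d['position'],4),d['p']) for d in models.place_of(c,'turntable')])
    if c=='side': cv2.imwrite('pics/c5.png',cv2.resize(im[90:160,270:350,::-1],None,fx=7,fy=7,interpolation=cv2.INTER_CUBIC))
"
```

```text
[(array([0.6289, 0.2362, 0.051 ]), 0.55)] [(array([ 0.6312,  0.2394, -0.0033]), 0.75)]
[(array([0.636 , 0.2378, 0.0476]), 0.68)] [(array([0.6347, 0.2378, 0.0028]), 0.59)]
```

View pics/c5.png

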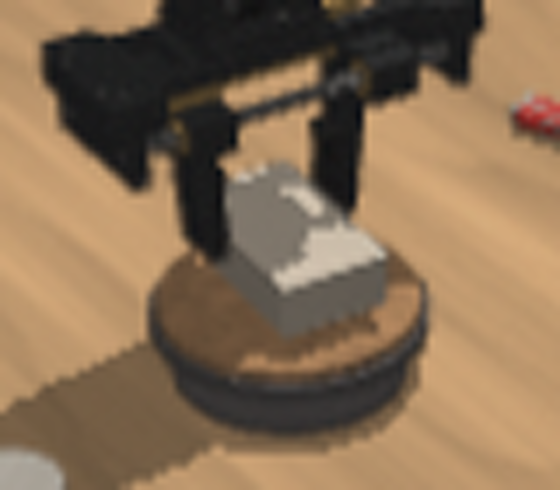

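The brick is over the cork (crop (305,255)), centred on the disc and a few mm above it. I'll lower it until it touches.

Request:
jog_arm(turn=[[0, 0, 0], [0, 0, 0], [0, 0, 0], [0, 0, 0], [0, 0, 0]], translation=[[0, 0, 0.002], [0, 0, 0.004], [0, 0, 0.006], [0, 0, 0.007], [0, 0, 0.007]], grip=[1, 1, 1, 1, 1])

```text
clock: 9.82
tool_pos: [0.6315, 0.2527, 0.0796]
eef_rot: [0.72, 0.694, -0.0, -0.0]
contact_force: [-0.2, 1.2, -0.8]
opening: 0.604
finger_force: 49.9
```

Request:
jog_arm(turn=[[0, 0, 0], [0, 0, 0], [0, 0, 0]], translation=[[0, 0, 0.001], [0, 0, 0.002], [0, 0, 0.002]], grip=[1, 1, 1])

```text
clock: 10.2
tool_pos: [0.6315, 0.2527, 0.0777]
eef_rot: [0.72, 0.694, -0.0, -0.0]
contact_force: [-0.1, -0.4, -1.6]
opening: 0.603
finger_force: 49.9
```

Request:
jog_arm(turn=[[0, 0, 0], [0, 0, 0], [0, 0, 0]], translation=[[0, 0, 0.001], [0, 0, 0.002], [0, 0, 0.002]], grip=[1, 1, 1])

```text
clock: 10.58
tool_pos: [0.6316, 0.2528, 0.0759]
eef_rot: [0.72, 0.694, 0.0, -0.0]
contact_force: [0.2, 0.6, -1.0]
opening: 0.607
finger_force: 49.9
```

Request:
jog_arm(turn=[[0, 0, 0], [0, 0, 0], [0, 0, 0]], translation=[[0, 0, 0.001], [0, 0, 0.002], [0, 0, 0.002]], grip=[1, 1, 1])

```text
clock: 10.95
tool_pos: [0.6316, 0.2532, 0.0748]
eef_rot: [0.72, 0.694, 0.0, -0.0]
contact_force: [-1.9, 0.2, 6.9]
opening: 0.604
finger_force: 49.9
```

Contact. Release and rise.

Request:
jog_arm(turn=[[0, 0, 0], [0, 0, 0], [0, 0, 0], [0, 0, 0], [0, 0, 0], [0, 0, 0], [0, 0, 0]], translation=[[0, 0, 0], [0, 0, 0], [0, 0, 0], [0, 0, 0], [0, 0, -0.04], [0, 0, -0.08], [0, 0, -0.08]], grip=[0, 0, 0, 0, 0, 0, 0])

```text
clock: 11.82
tool_pos: [0.634, 0.253, 0.1573]
eef_rot: [0.72, 0.693, 0.003, 0.002]
contact_force: [0.4, 0.1, -0.4]
opening: 0.998
finger_force: 0.0
```

```bash
python3 -c "
from h import *
go(.436,-.160,.12,-50)"
```

```text
11.8 turn [ 0.005 -0.005  0.835] trans [-0.4203 -0.1823  0.0351] pos [0.634  0.253  0.1573] open 0.998
```

Request:
jog_arm(turn=[[0, 0, 0.83], [0, 0, 0.83], [0, 0, 0.83], [0, 0, 0.83], [0, 0, 0.83], [0, 0, 0.83], [0, 0, 0.83], [0, 0, 0.83], [0, 0, 0.83], [0, 0, 0.83], [0, 0, 0.83]], translation=[[-0.42, -0.182, 0.035], [-0.42, -0.182, 0.035], [-0.42, -0.182, 0.035], [-0.42, -0.182, 0.035], [-0.42, -0.182, 0.035], [-0.42, -0.182, 0.035], [-0.42, -0.182, 0.035], [-0.42, -0.182, 0.035], [-0.42, -0.182, 0.035], [-0.42, -0.182, 0.035], [-0.42, -0.182, 0.035]], grip=[0.2, 0.2, 0.2, 0.2, 0.2, 0.2, 0.2, 0.2, 0.2, 0.2, 0.2])

```text
clock: 13.2
tool_pos: [0.4346, -0.1583, 0.1185]
eef_rot: [0.938, 0.346, 0.0, -0.0]
contact_force: [0.3, -0.2, -0.8]
opening: 0.801
finger_force: 0.0
```

Run:
```python
from h import *
im=snap('top','t6.png')
cv2.imwrite('pics/c6.png',cv2.resize(im[95:195,190:300,::-1],None,fx=5,fy=5,interpolation=cv2.INTER_CUBIC))
for c in ('top','side'):
    cams.snapshot(c)
    for n in ('brick','turntable','ring_wide'): print(c,n,[(np.round(d['position'],4),d['p']) for d in models.place_of(c,n)])
im=im.astype(int)
m=np.zeros(im.shape[:2],np.uint8); sub=im[110:190,205:285]; 
m=((sub.min(2)>115)&((sub.max(2)-sub.min(2))<35)).astype(np.uint8); v,u=np.nonzero(m)
P=np.array([at('top',a+205,b+110,.068)[:2] for a,b in zip(u,v)],np.float32); print(len(P),cv2.minAreaRect(P) if len(P) else '')
go(.436,-.160,.022,-50)
```

```text
top brick []
top turntable [(array([0.6341, 0.2375, 0.0019]), 0.92)]
top ring_wide []
side brick [(array([0.6278, 0.239 , 0.0371]), 0.62)]
side turntable [(array([ 6.324e-01,  2.373e-01, -5.000e-04]), 0.56)]
side ring_wide [(array([ 0.3496, -0.1645,  0.0015]), 0.62), (array([ 0.4347, -0.1596,  0.005 ]), 0.49), (array([ 0.5017, -0.0855,  0.0011]), 0.41)]
645 ((0.6302722096443176, 0.23837986588478088), (0.08889751136302948, 0.05201111361384392), 86.37938690185547)
13.7 turn [ 0.    -0.     0.005] trans [0.0017 0.0014 0.0967] pos [ 0.4338 -0.16    0.1187] open 0.801
```

View pics/c6.png

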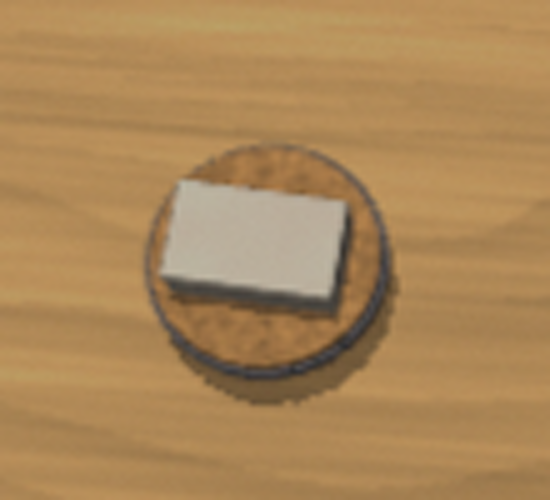

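The brick lies on the cork: its top is centred at crop (255,248) with the disc at (268,260), where the difference is parallax. It measures (0.630,0.238), yaw 86°, which is what I want. Next, the ring.

Request:
jog_arm(turn=[[0, 0, 0], [0, 0, 0], [0, 0, 0], [0, 0, 0], [0, 0, 0], [0, 0, 0], [0, 0, 0], [0, 0, 0], [0, 0, 0], [0, 0, 0], [0, 0, 0], [0, 0, 0], [0, 0, 0], [0, 0, 0], [0, 0, 0], [0, 0, 0]], translation=[[0.001, 0.001, 0.04], [0.001, 0.001, 0.075], [0.001, 0.001, 0.092], [0.001, 0.001, 0.097], [0.001, 0.001, 0.097], [0.001, 0.001, 0.097], [0.001, 0.001, 0.097], [0.001, 0.001, 0.097], [0.001, 0.001, 0.097], [0.001, 0.001, 0.097], [0.001, 0.001, 0.097], [0.001, 0.001, 0.095], [0.001, 0.001, 0.08], [0.001, 0.001, 0.05], [0.001, 0.001, -0.01], [0.001, 0.001, -0.04]], grip=[0.2, 0.2, 0.2, 0.2, 0.2, 1, 1, 1, 1, 1, 1, 1, 1, 1, 1, 1], force=30)

```text
clock: 15.65
tool_pos: [0.4352, -0.1601, 0.1617]
eef_rot: [0.939, 0.344, 0.001, 0.001]
contact_force: [1.3, 0.0, -0.3]
opening: 0.436
finger_force: 30.0
```

```bash
python3 -c "
from h import *
go(.630,.238,.15,-2.3)"
```

```text
15.7 turn [ 0.002 -0.    -0.828] trans [ 0.4059 -0.178   0.0119] pos [ 0.4352 -0.1601  0.1617] open 0.436
```

Request:
jog_arm(turn=[[0, 0, -0.02], [0, 0, -0.06], [0, 0, -0.12], [0, 0, -0.18], [0, 0, -0.25], [0, 0, -0.32], [0, 0, -0.39], [0, 0, -0.46], [0, 0, -0.53], [0, 0, -0.6], [0, 0, -0.67], [0, 0, -0.73], [0, 0, -0.78], [0, 0, -0.81], [0, 0, -0.83], [0, 0, -0.83], [0, 0, -0.83]], translation=[[0.01, -0.004, 0], [0.03, -0.013, 0], [0.058, -0.025, 0], [0.09, -0.039, 0.001], [0.124, -0.054, 0.002], [0.158, -0.069, 0.003], [0.192, -0.084, 0.004], [0.226, -0.099, 0.005], [0.26, -0.114, 0.006], [0.294, -0.129, 0.007], [0.326, -0.143, 0.008], [0.354, -0.156, 0.009], [0.378, -0.166, 0.01], [0.395, -0.173, 0.011], [0.404, -0.177, 0.012], [0.406, -0.178, 0.012], [0.406, -0.178, 0.012]], grip=[1, 1, 1, 1, 1, 1, 1, 1, 1, 1, 1, 1, 1, 1, 1, 1, 1])

```text
clock: 17.77
tool_pos: [0.6295, 0.2373, 0.1464]
eef_rot: [0.721, 0.693, -0.0, -0.0]
contact_force: [0.6, 0.7, 0.4]
opening: 0.439
finger_force: 30.0
```

```bash
python3 -c "
from h import *
go(.630,.238,.092,-2.3)
im=cams.snapshot('side'); print([(np.round(d['position'],4),d['p']) for d in models.place_of('side','ring_wide')])
cv2.imwrite('pics/c7.png',cv2.resize(im[80:160,270:350,::-1],None,fx=6,fy=6,interpolation=cv2.INTER_CUBIC))"
```

```text
17.8 turn [-0.001  0.     0.001] trans [0.0008 0.0005 0.0544] pos [0.6295 0.2373 0.1464] open 0.439
[(array([ 0.5015, -0.0844,  0.    ]), 0.61), (array([0.6302, 0.2408, 0.1271]), 0.58), (array([ 0.3523, -0.1662,  0.001 ]), 0.47)]
```

View pics/c7.png

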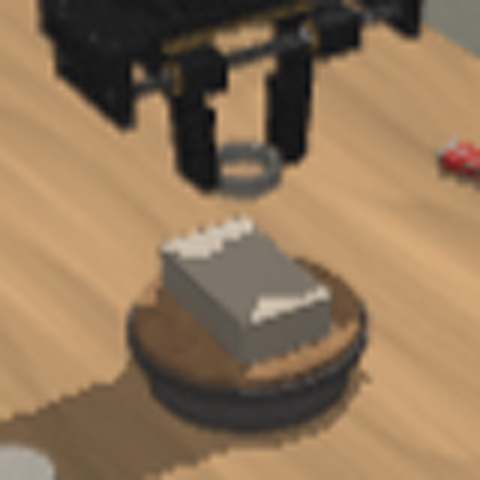

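The ring is held level at crop (248,168), with its underside about 0.02 below the TCP and centred over the brick. Lower it.

Request:
jog_arm(turn=[[0, 0, 0], [0, 0, 0], [0, 0, 0], [0, 0, 0], [0, 0, 0], [0, 0, 0], [0, 0, 0]], translation=[[0.001, 0, 0.015], [0.001, 0, 0.035], [0.001, 0, 0.048], [0.001, 0, 0.052], [0.001, 0, 0.054], [0.001, 0, 0.054], [0.001, 0, 0.054]], grip=[1, 1, 1, 1, 1, 1, 1])

```text
clock: 18.75
tool_pos: [0.6302, 0.2391, 0.0933]
eef_rot: [0.72, 0.694, 0.0, 0.0]
contact_force: [1.0, -0.6, 0.2]
opening: 0.434
finger_force: 30.0
```

Request:
jog_arm(turn=[[0, 0, 0], [0, 0, 0], [0, 0, 0]], translation=[[0, 0, 0.001], [0, 0, 0.002], [0, 0, 0.002]], grip=[1, 1, 1])

```text
clock: 19.12
tool_pos: [0.6302, 0.2391, 0.0918]
eef_rot: [0.72, 0.694, 0.0, 0.0]
contact_force: [-1.2, 0.7, 5.0]
opening: 0.432
finger_force: 30.0
```

Request:
jog_arm(turn=[[0, 0, 0], [0, 0, 0], [0, 0, 0], [0, 0, 0], [0, 0, 0], [0, 0, 0]], translation=[[0, 0, 0], [0, 0, 0], [0, 0, 0], [0, 0, -0.03], [0, 0, -0.06], [0, 0, -0.06]], grip=[0.2, 0.2, 0.2, 0.1, 0, 0])

```text
clock: 19.88
tool_pos: [0.6316, 0.2391, 0.153]
eef_rot: [0.72, 0.694, 0.002, 0.001]
contact_force: [-0.9, -0.3, -0.1]
opening: 1.001
finger_force: 0.0
```

```bash
python3 -c "
from h import *
go(.427,-.304,.12,-38)"
```

```text
19.9 turn [ 0.004 -0.003  0.625] trans [-0.5505 -0.1839  0.0314] pos [0.6316 0.2391 0.153 ] open 1.001
```

Request:
jog_arm(turn=[[0, 0, 0.62], [0, 0, 0.62], [0, 0, 0.62], [0, 0, 0.62], [0, 0, 0.62], [0, 0, 0.62], [0, 0, 0.62], [0, 0, 0.62], [0, 0, 0.62], [0, 0, 0.62], [0, 0, 0.62], [0, 0, 0.62], [0, 0, 0.62]], translation=[[-0.55, -0.184, 0.031], [-0.55, -0.184, 0.031], [-0.55, -0.184, 0.031], [-0.55, -0.184, 0.031], [-0.55, -0.184, 0.031], [-0.55, -0.184, 0.031], [-0.55, -0.184, 0.031], [-0.55, -0.184, 0.031], [-0.55, -0.184, 0.031], [-0.55, -0.184, 0.031], [-0.55, -0.184, 0.031], [-0.55, -0.184, 0.031], [-0.55, -0.184, 0.031]], grip=[0, 0, 0, 0, 0, 0, 0, 0, 0, 0, 0, 0, 0])

```text
clock: 21.5
tool_pos: [0.4263, -0.3013, 0.1194]
eef_rot: [0.897, 0.442, 0.0, -0.001]
contact_force: [-0.3, 0.0, -0.4]
opening: 0.995
finger_force: 0.0
```

Run:
```python
from h import *
im=cams.snapshot('top')
cams.snapshot('side')
for c,n in (('top','ring_wide'),('top','turntable'),('top','bench_pin'),('side','ring_wide'),('side','dish'),('side','bench_pin')):
    print(c,n,[(np.round(d['position'],4),d['p']) for d in models.place_of(c,n)])
a=cams.snapshot('side')[200:310,310:450]; b=im[110:190,200:300]
f=lambda i:cv2.resize(i,(390,310),interpolation=cv2.INTER_CUBIC)
cv2.imwrite('pics/c8.png',np.hstack([f(a),f(b)])[:,:,::-1])
go(.427,-.304,.022,-38)
```

```text
top ring_wide [(array([0.6304, 0.2386, 0.0687]), 0.59), (array([ 0.5016, -0.0917, -0.0046]), 0.45), (array([ 0.3496, -0.1676,  0.0024]), 0.37)]
top turntable [(array([0.6325, 0.2378, 0.005 ]), 0.95)]
top bench_pin [(array([ 0.6133, -0.1797, -0.0027]), 0.79), (array([0.6324, 0.2402, 0.0018]), 0.58)]
side ring_wide [(array([0.6281, 0.2412, 0.0695]), 0.52), (array([ 0.3534, -0.1662, -0.002 ]), 0.48)]
side dish [(array([ 0.4274, -0.3018, -0.0008]), 0.73)]
side bench_pin [(array([ 0.6152, -0.1832,  0.0035]), 0.79)]
21.9 turn [ 0.    -0.     0.005] trans [0.0007 0.0017 0.0977] pos [ 0.4252 -0.3035  0.1197] open 0.998
```

View pics/c8.png

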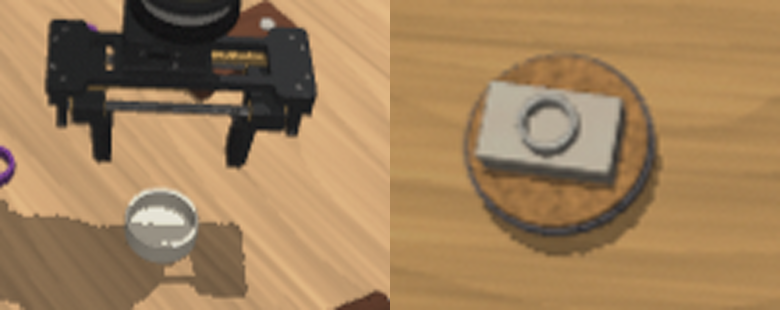

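The ring lies in the middle of the brick (right pane (548,123)). The dish (left pane (162,225)) lies under the open fingers. Grasp the dish.

Request:
jog_arm(turn=[[0, 0, 0], [0, 0, 0], [0, 0, 0], [0, 0, 0], [0, 0, 0], [0, 0, 0], [0, 0, 0], [0, 0, 0], [0, 0, 0], [0, 0, 0], [0, 0, 0], [0, 0, 0], [0, 0, 0], [0, 0, 0], [0, 0, 0]], translation=[[0.001, 0.001, 0.04], [0.001, 0.001, 0.075], [0.001, 0.001, 0.092], [0.001, 0.001, 0.097], [0.001, 0.001, 0.097], [0.001, 0.001, 0.097], [0.001, 0.001, 0.097], [0.001, 0.001, 0.097], [0.001, 0.001, 0.097], [0.001, 0.001, 0.097], [0.001, 0.001, 0.095], [0.001, 0.001, 0.08], [0.001, 0.001, 0.05], [0.001, 0.001, 0.01], [0.001, 0.001, 0]], grip=[0, 0, 0, 0, 0, 1, 1, 1, 1, 1, 1, 1, 1, 1, 1], force=45)

```text
clock: 23.82
tool_pos: [0.4273, -0.3041, 0.1222]
eef_rot: [0.898, 0.441, 0.001, 0.002]
contact_force: [-0.6, -0.5, -0.8]
opening: 0.668
finger_force: 45.0
```

```bash
python3 -c "
from h import *
go(.623,.029,.12,-38)"
```

```text
23.8 turn [0.004 0.    0.005] trans [ 0.3832 -0.0488  0.0019] pos [ 0.4273 -0.3041  0.1222] open 0.668
```

Request:
jog_arm(turn=[[0, 0, 0], [0, 0, 0], [0, 0, 0], [0, 0, 0], [0, 0, 0], [0, 0, 0], [0, 0, 0], [0, 0, 0], [0, 0, 0], [0, 0, 0], [0, 0, 0], [0, 0, 0], [0, 0, 0], [0, 0, 0], [0, 0, 0], [0, 0, 0]], translation=[[0.01, -0.001, 0], [0.03, -0.004, 0], [0.058, -0.007, 0], [0.09, -0.011, 0], [0.124, -0.016, 0], [0.158, -0.02, 0], [0.192, -0.024, 0], [0.226, -0.029, 0], [0.26, -0.033, 0], [0.292, -0.037, 0], [0.32, -0.041, 0], [0.345, -0.044, 0], [0.365, -0.046, 0], [0.378, -0.048, 0], [0.383, -0.049, 0], [0.383, -0.049, 0]], grip=[1, 1, 1, 1, 1, 1, 1, 1, 1, 1, 1, 1, 1, 1, 1, 1])

```text
clock: 25.82
tool_pos: [0.6216, 0.0294, 0.1193]
eef_rot: [0.898, 0.441, -0.0, -0.0]
contact_force: [-0.2, -0.1, -0.6]
opening: 0.665
finger_force: 45.0
```

```bash
python3 -c "
from h import *
go(.623,.029,.024,-38)
for c in ('side','top'):
    cams.snapshot(c); print([(np.round(d['position'],4),d['p']) for d in models.place_of(c,'dish')])"
```

```text
25.8 turn [-0.001  0.001  0.005] trans [0.0006 0.0014 0.0953] pos [0.6216 0.0294 0.1193] open 0.665
[(array([0.621 , 0.0276, 0.0971]), 0.57)]
[(array([0.6201, 0.0276, 0.0973]), 0.44)]
```

Request:
jog_arm(turn=[[0, 0, 0], [0, 0, 0], [0, 0, 0], [0, 0, 0], [0, 0, 0], [0, 0, 0], [0, 0, 0]], translation=[[0.001, 0.002, 0.015], [0.001, 0.002, 0.045], [0.001, 0.002, 0.075], [0.001, 0.002, 0.09], [0.001, 0.002, 0.094], [0.001, 0.002, 0.095], [0.001, 0.002, 0.095]], grip=[1, 1, 1, 1, 1, 1, 1])

```text
clock: 26.9
tool_pos: [0.6248, 0.0291, 0.0256]
eef_rot: [0.898, 0.441, 0.001, 0.0]
contact_force: [0.3, 0.3, -1.1]
opening: 0.667
finger_force: 45.0
```

Request:
jog_arm(turn=[[0, 0, 0], [0, 0, 0], [0, 0, 0]], translation=[[0, 0, 0.001], [0, 0, 0.002], [0, 0, 0.002]], grip=[1, 1, 1])

```text
clock: 27.28
tool_pos: [0.6245, 0.0293, 0.0231]
eef_rot: [0.898, 0.441, 0.0, 0.0]
contact_force: [-1.3, -0.0, 3.4]
opening: 0.668
finger_force: 45.0
```

Contact. Release, rise, then go to the canister.

Request:
jog_arm(turn=[[0, 0, 0], [0, 0, 0], [0, 0, 0], [0, 0, 0], [0, 0, 0], [0, 0, 0], [0, 0, 0]], translation=[[0, 0, 0], [0, 0, 0], [0, 0, 0], [0, 0, -0.04], [0, 0, -0.09], [0, 0, -0.12], [0, 0, -0.12]], grip=[0, 0, 0, 0, 0, 0, 0])

```text
clock: 28.15
tool_pos: [0.6257, 0.0288, 0.1451]
eef_rot: [0.898, 0.441, 0.002, 0.001]
contact_force: [-1.0, 0.4, -0.2]
opening: 1.0
finger_force: 0.0
```

```bash
python3 -c "
from h import *
go(.442,.161,.14,-60)
for c in ('side','top'):
    cams.snapshot(c); print([(np.round(d['position'],4),d['p']) for d in models.place_of(c,'canister')],[(np.round(d['position'],4),d['p']) for d in models.place_of(c,'dish')])"
```

```text
28.1 turn [ 0.003 -0.004  0.389] trans [-0.0078 -0.2262  0.0042] pos [0.6257 0.0288 0.1451] open 1.0
[(array([0.6278, 0.2389, 0.0691]), 0.3)] [(array([0.6265, 0.0285, 0.0011]), 0.89), (array([0.6296, 0.2374, 0.039 ]), 0.43), (array([ 0.5216, -0.457 , -0.0045]), 0.38)]
[(array([ 0.4448,  0.165 , -0.003 ]), 0.81)] []
```

Request:
jog_arm(turn=[[0, 0, 0.47], [0, 0, 0.47], [0, 0, 0.47], [0, 0, 0.47], [0, 0, 0.47], [0, 0, 0.47], [0, 0, 0.47], [0, 0, 0.47], [0, 0, 0.47]], translation=[[-0.008, -0.226, 0.005], [-0.008, -0.226, 0.005], [-0.008, -0.226, 0.005], [-0.008, -0.226, 0.005], [-0.008, -0.226, 0.005], [-0.008, -0.226, 0.005], [-0.008, -0.226, 0.005], [-0.008, -0.226, 0.005], [-0.008, -0.226, 0.005]], grip=[0, 0, 0, 0, 0, 0, 0, 0, 0])

```text
clock: 29.58
tool_pos: [0.4409, 0.1606, 0.1377]
eef_rot: [0.976, 0.219, 0.0, 0.0]
contact_force: [0.4, 0.6, -0.7]
opening: 0.995
finger_force: 0.0
```

```bash
python3 -c "
from h import *
for c in ('side','top'):
    cams.snapshot(c); print([(np.round(d['position'],4),d['p']) for d in models.place_of(c,'canister')],[(np.round(d['position'],4),d['p']) for d in models.place_of(c,'dish')])
go(.443,.162,.035,-65)"
```

```text
[(array([ 0.4432,  0.1642, -0.0015]), 0.66)] [(array([6.234e-01, 3.120e-02, 1.000e-04]), 0.82)]
[(array([ 0.4444,  0.1623, -0.0033]), 0.51)] [(array([ 0.6237,  0.027 , -0.002 ]), 0.6)]
29.9 turn [-0.    -0.     0.006] trans [0.0027 0.0002 0.1027] pos [0.4405 0.161  0.1377] open 1.004
```

Request:
jog_arm(turn=[[0, 0, 0], [0, 0, 0], [0, 0, 0], [0, 0, 0], [0, 0, 0], [0, 0, 0], [0, 0, 0], [0, 0, 0], [0, 0, 0], [0, 0, 0], [0, 0, 0], [0, 0, 0], [0, 0, 0], [0, 0, 0], [0, 0, 0], [0, 0, 0]], translation=[[0.003, 0, 0.03], [0.003, 0, 0.07], [0.003, 0, 0.1], [0.003, 0, 0.111], [0.003, 0, 0.111], [0.003, 0, 0.111], [0.003, 0, 0.111], [0.003, 0, 0.111], [0.003, 0, 0.111], [0.003, 0, 0.111], [0.003, 0, 0.111], [0.003, 0, 0.108], [0.003, 0, 0.095], [0.003, 0, 0.07], [0.003, 0, 0.05], [0.003, 0, 0.045]], grip=[0, 0, 0, 0, 0, 1, 1, 1, 1, 1, 1, 1, 1, 1, 1, 1], force=50)

```text
clock: 31.88
tool_pos: [0.4436, 0.1622, 0.0935]
eef_rot: [0.976, 0.22, 0.001, 0.0]
contact_force: [0.6, 0.1, -1.5]
opening: 0.526
finger_force: 50.0
```

```bash
python3 -c "
from h import *
for c in ('side','top'):
    cams.snapshot(c); print([(np.round(d['position'],4),d['p']) for d in models.place_of(c,'canister')])
go(.699,.027,.095,-65)"
```

```text
[(array([0.4412, 0.1615, 0.0656]), 0.84)]
[(array([0.4442, 0.1601, 0.0626]), 0.49)]
32.1 turn [-0.     0.001  0.006] trans [ 0.1734  0.2319 -0.003 ] pos [0.4429 0.1622 0.0921] open 0.52
```

Request:
jog_arm(turn=[[0, 0, 0], [0, 0, 0], [0, 0, 0], [0, 0, 0], [0, 0, 0], [0, 0, 0], [0, 0, 0], [0, 0, 0], [0, 0, 0], [0, 0, 0], [0, 0, 0], [0, 0, 0], [0, 0, 0], [0, 0, 0], [0, 0, 0]], translation=[[0.004, 0.006, -0.002], [0.013, 0.018, -0.003], [0.026, 0.035, -0.003], [0.041, 0.055, -0.003], [0.057, 0.076, -0.003], [0.074, 0.098, -0.003], [0.09, 0.121, -0.003], [0.107, 0.143, -0.003], [0.124, 0.165, -0.003], [0.14, 0.187, -0.003], [0.154, 0.206, -0.003], [0.165, 0.22, -0.003], [0.172, 0.229, -0.003], [0.174, 0.232, -0.003], [0.174, 0.232, -0.003]], grip=[1, 1, 1, 1, 1, 1, 1, 1, 1, 1, 1, 1, 1, 1, 1])

```text
clock: 33.95
tool_pos: [0.6995, 0.0273, 0.0955]
eef_rot: [0.976, 0.22, -0.0, -0.0]
contact_force: [0.4, 0.3, -1.5]
opening: 0.527
finger_force: 50.0
```

```bash
python3 -c "
from h import *
im=cams.snapshot('side');cv2.imwrite('pics/c9.png',cv2.resize(im[90:230,280:440,::-1],None,fx=4,fy=4,interpolation=cv2.INTER_CUBIC))
for c in ('side','top'):
    cams.snapshot(c); print([(np.round(d['position'],4),d['p']) for d in models.place_of(c,'canister')])
go(.699,.0265,.03,-65)"
```

```text
[(array([0.6996, 0.0281, 0.067 ]), 0.86)]
[(array([0.6989, 0.0276, 0.0664]), 0.71)]
34.2 turn [-0.001  0.     0.007] trans [-0.001   0.001   0.0658] pos [0.6995 0.0278 0.0958] open 0.522
```

View pics/c9.png

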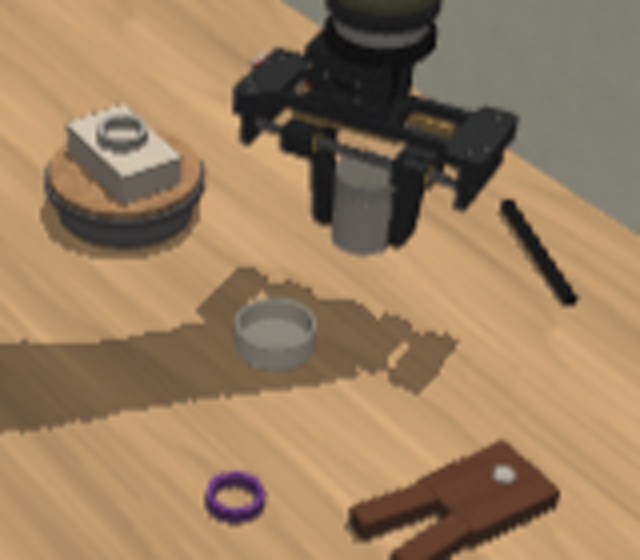

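The canister is held upright at crop (362,205), behind the dish at (275,332). Lower it to the bench.

Request:
jog_arm(turn=[[0, 0, 0], [0, 0, 0], [0, 0, 0], [0, 0, 0], [0, 0, 0], [0, 0, 0]], translation=[[0, 0.001, 0.015], [0, 0.001, 0.04], [0, 0.001, 0.057], [0, 0.001, 0.063], [0, 0.001, 0.065], [0, 0.001, 0.065]], grip=[1, 1, 1, 1, 1, 1])

```text
clock: 34.95
tool_pos: [0.7007, 0.0262, 0.0312]
eef_rot: [0.976, 0.22, 0.0, 0.0]
contact_force: [1.3, 0.2, -0.0]
opening: 0.516
finger_force: 50.0
```

Request:
jog_arm(turn=[[0, 0, 0], [0, 0, 0], [0, 0, 0]], translation=[[0, 0, 0.001], [0, 0, 0.002], [0, 0, 0.002]], grip=[1, 1, 1])

```text
clock: 35.33
tool_pos: [0.7003, 0.0264, 0.0289]
eef_rot: [0.976, 0.22, 0.0, -0.0]
contact_force: [-0.3, 0.2, -0.9]
opening: 0.522
finger_force: 50.0
```

Request:
jog_arm(turn=[[0, 0, 0], [0, 0, 0], [0, 0, 0]], translation=[[0, 0, 0.001], [0, 0, 0.002], [0, 0, 0.002]], grip=[1, 1, 1])

```text
clock: 35.7
tool_pos: [0.7004, 0.0264, 0.0271]
eef_rot: [0.976, 0.22, 0.0, -0.0]
contact_force: [-1.0, 0.3, 2.3]
opening: 0.522
finger_force: 50.0
```

Contact. Release, rise well clear and move back from the view.

Request:
jog_arm(turn=[[0, 0, 0], [0, 0, 0], [0, 0, 0], [0, 0, 0], [0, 0, 0], [0, 0, 0], [0, 0, 0], [0, 0, 0], [0, 0, 0], [0, 0, 0], [0, 0, 0], [0, 0, 0]], translation=[[0, 0, 0], [0, 0, 0], [0, 0, 0], [0, 0, -0.03], [0, 0, -0.08], [0, 0, -0.13], [0, 0, -0.18], [-0.05, 0, -0.2], [-0.1, 0, -0.2], [-0.16, 0, -0.2], [-0.22, 0, -0.2], [-0.22, 0, -0.2]], grip=[0, 0, 0, 0, 0, 0, 0, 0, 0, 0, 0, 0])

```text
clock: 37.2
tool_pos: [0.4958, -0.0702, 0.227]
eef_rot: [0.976, 0.216, -0.002, -0.001]
contact_force: [1.6, -0.0, -0.3]
opening: 1.003
finger_force: 0.0
```

```bash
python3 -c "
from h import *
a=cams.snapshot('side');b=cams.snapshot('top')
for c in ('side','top'):
  for n in ('turntable','bench_pin','brick','ring_wide','dish','canister'):
    print(c,n,[(np.round(d['position'],4),round(d['p'],2)) for d in models.place_of(c,n)][:2])
f=lambda i:cv2.resize(i,(400,350),interpolation=cv2.INTER_CUBIC)
cv2.imwrite('pics/c10.png',np.hstack([f(a[90:230,280:440]),f(b[90:230,200:430])])[:,:,::-1])"
```

```text
side turntable [(array([ 6.311e-01,  2.401e-01, -1.000e-04]), 0.96)]
side bench_pin [(array([ 0.6149, -0.1795,  0.0008]), 0.84)]
side brick [(array([0.6313, 0.2367, 0.0394]), 0.7)]
side ring_wide [(array([ 0.5017, -0.0825,  0.0016]), 0.66), (array([ 0.3534, -0.1685,  0.0029]), 0.54)]
side dish [(array([ 0.6231,  0.0315, -0.0024]), 0.53)]
side canister [(array([0.6994, 0.0238, 0.0009]), 0.72)]
top turntable []
top bench_pin []
top brick []
top ring_wide [(array([ 0.3466, -0.1672,  0.0024]), 0.67), (array([ 5.022e-01, -8.780e-02,  2.000e-04]), 0.59)]
top dish []
top canister []
```

View pics/c10.png

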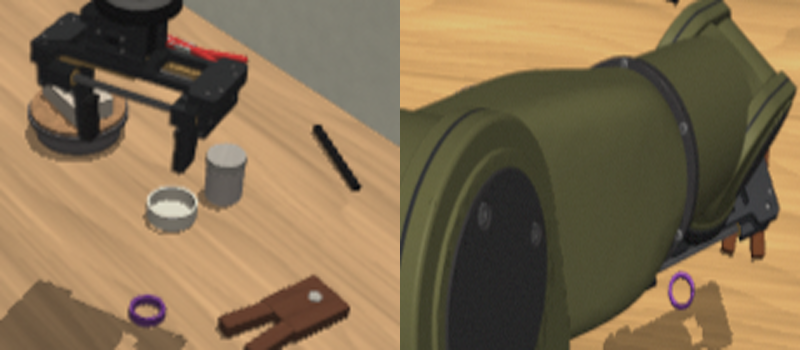

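The canister (left pane (225,175)) stands upright behind the dish at (172,208). Their centres are about 75 mm apart and the arm is clear of everything. I'm handing in.

```bash
python3 -c "
from h import *
print(r.finish_job())"
```

```text
the job is handed in; nothing more can be done
None
```

I handed the job in at about 37 s of robot time, with no verdict returned: the brick is centred on the turntable pointing at the pin, the wide ring is on the brick, the dish is midway, and the canister stands about 20 mm behind it.

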